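Clip a display ledge onto the slotted jewellery stand

ROBOT

A 6-joint arm with a two-finger parallel gripper is mounted at the origin on the work surface. World frame = base frame: x ahead of the robot, y to its left, z up, the work surface at z = 0. Lengths are in m, angles in rad, forces in N, time in s.
With the tool pointing down it reaches from about 0.325 to 0.775 m from the base axis. Payload 5.5 kg.
Tool frame: the origin (TCP) lies at the very end of the fingers, on their centre line; the grasp point (between the pads) lies 19 mm behind it (arm.grip_depth is the z of the grasp point in the tool frame, in m); z points along the fingers, y is the line along which they close (so a half turn about z gives the same grasp; the last joint's range is limited). The gripper opens to 85 mm and grips with 20 to 120 N. Pads are 22 mm wide; open, the fingers measure 114 mm over their backs; the gripper's body (76 mm by 85 mm) begins 54 mm behind the grasp point. The pads swing forward as they close: fully open they stand 13 mm farther back than shut.
Start: joints at [1.197, 0.091, 1.231, -0, 1.82, -0.057], TCP at [0.187, 0.57, 0.231] pointing down, gripper open.
Joint ranges: [-2.87, 2.87], [-0.86, 2.18], [0.17, 2.46], [-1.51, 4.65], [0.06, 2.69], [-2.65, 2.65]. Speed limits (rad/s): [2.57, 2.57, 3.01, 3.14, 3.14, 3.14].

INTERFACE

Orientations are given as a unit quaternion [w, x, y, z].
In Python, from plant import arm gives the robot as it stands. The module is installed in compiled form; this text tells all that it offers.
- The arm moves only by the tool move_arm, never from a script. Its argument "deltas" is a list of rows, each a list of 2 entries, a list of its own where there are three numbers: the shift along the tool's x, y, z normalised to -1 to 1, where 1 is 300 mm, then the turn about the tool's z normalised to -1 to 1, where 1 is pi/2 rad. In form: [[[tx, ty, tz], roll], ...]. A call has 1 to 20 rows; each row is the pose to reach, as a shift and turn from the pose commanded when the call began, along the tool's axes at that moment; what a row does not reach only later rows make up. A row lasts 1/12 s, in which the tool goes at most 41.7 mm and 7.16 degrees, less where a joint would pass 70% of its speed; a pose out of reach is approached as far as the arm can. A call with a number of a shift or a turn outside -1 to 1 is refused whole. A call with a gripper value outside its range is refused whole. "grip" is the opening, from -1 (shut) to 1 (fully open), so that 0 is half open, set as the call begins (left out, the last holds). The fingers move at their own pace and stop on an object; "grip_force" is the grip in N (left out, the last holds). Time passes only in rows, so rows that repeat a pose let the fingers close. It gives the time, the measured TCP pose, the force, the opening and the grip force at its end, in the units of the state.
- arm.read_state(): the state, without advancing time (a new reading comes with each control period).
- arm.capture(name): name is "side" or "top" or "wrist"; returns (picture, depth): 480x640x3 uint8, red, green, blue; 480x640 float32, m along the optical axis (not along the pixel's ray), 0 where there is no reading.
- arm.camera_model(name): a dict with "camera_matrix" (3x3 intrinsics, pixels), "rvec" (rotation vector, rad) and "tvec" (3), from world to camera coordinates, as OpenCV has them; the wrist camera has in their place "T_tool_cam" (4x4, takes a point from camera to tool coordinates, whose origin is the TCP and whose axes are the flange's). Camera axes: x right, y down, z forward; pixel columns grow to the right and rows downward; lengths in m; the calibration is good to about 2 mm. The wrist camera is an equidistant fisheye: a pixel r from the principal point sees the ray r / f radians off the axis. A picture is of the moment at which its call begins: read the wrist's pose just before it. camera_model takes no time and is no camera call.
- arm.sign_off(): hands the job in; it is judged then, once.
The state is a dict: "t": time; "joint_positions": joint angles; "joint_velocities": joint speeds; "effort": joint torques, N m; "ee_pos": TCP position; "tool_rot": TCP orientation; "contact_force": force on the tool from outside, world axes, zero at the start; "torque": the same for the moment, N m; "opening": finger opening in m; "finger_force": force on a finger pad.
Only numpy, scipy, OpenCV 4.12 (cv2) and the standard library are available. Lean on these libraries where they do the work, as an engineer would, in place of code of your own. Each camera call takes 0.05 s, during which the arm holds its last target. There are 200 camera calls.

TASK

Take the small metal display ledge by the tab on its back plate, hook its two claws into the top pair of slots of the slotted stand from the front, and press it down gently until the claws are fully home and the spring latch snaps over the tooth at its back. Do not force it at any time, let go of it, and leave the other things on the stall alone.

Things in the scene. Friction and masses are not known exactly. Their poses are not given: they have to be found in the camera images.
- ledge_grip (a point): Centre of the free part of the grip tab of the display ledge, a loose bare-metal shelf (0.17 to 0.33 kg) standing upright on the table, hung in the same attitude. Tab: 10 mm thick along x, 36 mm wide along y, free from 60 to 95 mm above the ledge's underside. This point is 77.5 mm above the underside, 2.5 mm in front of the back plate's rear face.
- ledge: The same ledge. Origin on its underside, in the plane of the back plate's rear face, mid-width; x forwards (back plate to front lip), y along the width, z up. Floor 70 (x) x 160 (y) x 4 mm, front lip 14 mm high, back plate 5 mm thick and 60 mm high, tab in the middle of it.
- ledge_claw (a point): Bottom of the tongue (mid-width, mid-thickness) of the claw at y = +60 mm behind the ledge; its twin is at y = -60 mm. Each claw is 7 mm wide: a neck 41 to 55 mm above the underside, 6.5 mm long from the rear face, then a tongue 5 mm thick, 25 to 55 mm above the underside, reaching 11.5 mm behind the rear face.
- ledge_tooth (a point): Rear end of the catch tooth low behind the ledge's back plate, at y = 0: 20 mm wide, 6 to 12.5 mm above the underside, its rear sloping from 5 mm (bottom) to 9 mm (near the top) behind the rear face. The stand's latch snaps over it when the ledge is home.
- stand: Fixed display stand: wooden foot 100 x 190 x 16 mm, two dark posts with bright slotted strips in them. Origin at table level, in the strips' front plane, midway between them; x out of the front (where the ledge goes on), y along the width, z up. Strips 4 mm thick, 32 mm wide, at y = +60 and -60 mm, top at 163 mm; the gap between them is open above 95 mm.
- stand_slot (a point): Nominal centre of the top slot in the strip at y = +60 mm of the stand, in the front plane; its twin is at y = -60 mm. Top slots: 15 mm wide, z = 101 to 153 mm; 22 mm free depth behind. (Lower slots, 36 to 66 mm, stay empty.) Strips and latch together sit up to 5.5 mm higher or lower than nominal; no reading shows this, it must be felt.
- stand_hook (a point): Where ledge_grip nominally is, in the stand's frame (2.5, 0, 164.5 mm), when the ledge, square to the stand, has been moved in along the stand's -x until its back plate is against the strips, claws through the top slots. Start 45 mm or more out, at this height. From here it goes straight down 27 mm (+-5.5).
- stand_home (a point): Where ledge_grip nominally is when home (2.5, 0, 137.5 mm in the stand's frame; height +-5.5 mm), necks on the slots' lower edges: a hard stop. Let go, it may sag forwards by up to 3.5 degrees. About 14 mm above home the tooth meets the latch; that takes 10 to 17 N; it snaps out in the last 1.5 mm. More than 25 N between ledge and stand bends the strips.
- latch (a joint): Spring latch on the cross bar between the strips, at the middle, nose pointing forwards with a 32 degree ramp on top. 0 = fully out, grows (m) as it is pushed back; about 0.004 to 0.007 while the catch tooth passes, springs back to about 0 when the ledge is home.
- ring_cone: Bystander, leave alone: wooden ring cone, 48 mm across, 70 mm high; origin at its underside.
- paper_cup: Bystander, leave alone: white cup, 68 mm across, 78 mm high; origin at its underside.
- plain_ledge: Bystander, leave alone: smaller metal ledge without claws or tab, 60 x 110 x 35 mm; origin at its underside.
- jar: Bystander, leave alone: amber jar, 60 mm across, 85 mm high; origin at its underside.
- small_brush: Bystander, leave alone: small brush, 160 mm long; origin at its underside.
- cuff: Bystander, leave alone: thick metal cuff, 72 mm across, 22 mm high; origin at its underside.
There are look-alikes about, which are no part of the job. Several things look just like the stand: the one meant starts farthest from the robot's base.

How it is judged:
By the outcome, as a careful person would: the job done as asked, in the order asked, and still so for the second after the job is handed in, with the robot touching nothing.
It also fails if it takes over 64 s, if anything falls off the work surface, if the arm or the gripper's body presses on something with over 40 N, if the wrist force passes 120 N, or if a joint passes its speed limit or range.

## Working session

There is one attempt and no reset: what is moved stays moved. The work goes in short steps, Python scripts to look and compute and a tool call to move; the robot and the scene stay as the last step left them, time stands still between calls to the robot, and variables do not carry over. Pictures are saved under pics/ and viewed, at most 10 in all, crops included, and the job is handed in when it is done.

Besides the shell and the picture viewer there is one more tool, called after "Emit:" by a JSON object that holds its "method" and its "body". move_arm: Moves the arm, as the interface text tells. Its arguments: {"type":"object","properties":{"deltas":{"type":"array","items":{"type":"array"}},"grip":{"type":"number"},"grip_force":{"type":"number"}},"required":["deltas"]}

```bash
mkdir -p pics
cat > h.py <<'E'
import numpy as np, cv2
from plant import arm
from scipy.spatial.transform import Rotation as R
def cloud(name):
    img,d=arm.capture(name); m=arm.camera_model(name)
    K=np.array(m["camera_matrix"]); Rm=cv2.Rodrigues(np.array(m["rvec"],float))[0]; t=np.array(m["tvec"],float).ravel()
    v,u=np.mgrid[:480,:640]
    P=np.stack([(u-K[0,2])/K[0,0]*d,(v-K[1,2])/K[1,1]*d,d],-1)
    W=(P-t)@Rm
    W[d==0]=np.nan
    return img,d,W
E
python3 - <<'E'
from h import *
for n in ("top","side"):
    img,d,W=cloud(n); cv2.imwrite(f"pics/{n}0.png",img[...,::-1]); np.savez(f"{n}0.npz",img=img,W=W)
    m=arm.camera_model(n); print(n,m, (d==0).mean())
print(arm.read_state()); print(arm.grip_depth)
E
```

```text
top {'camera_matrix': array([[499.7975795 ,   0.        , 327.31327697],
       [  0.        , 499.7975795 , 240.7812953 ],
       [  0.        ,   0.        ,   1.        ]]), 'rvec': array([ 2.17076731, -2.16417007,  0.16155128]), 'tvec': array([-0.01980687,  0.56212916,  1.17777335])} 0.004072265625
side {'camera_matrix': array([[486.73077848,   0.        , 316.18529359],
       [  0.        , 486.73077848, 234.80429738],
       [  0.        ,   0.        ,   1.        ]]), 'rvec': array([ 2.06793234, -0.68931747,  0.35526843]), 'tvec': array([-0.4228322 ,  0.2724371 ,  0.88093902])} 0.004114583333333333
{'t': 0.1, 'joint_positions': array([ 1.19728949e+00,  9.18095469e-02,  1.23175300e+00, -2.64479648e-05,
        1.81980860e+00, -5.67005357e-02]), 'joint_velocities': array([-0.00198967, -0.00141748, -0.00248894,  0.00069131,  0.00063708,
       -0.00201037]), 'effort': array([ 1.98908892e-03, -4.60210240e+01, -4.19219756e+01, -1.86073868e-05,
        1.05467680e-02, -4.29644638e-05]), 'ee_pos': array([0.18683885, 0.56990429, 0.23025543]), 'tool_rot': array([-1.77285283e-04,  1.57744694e-01,  9.87479529e-01, -8.71490861e-04]), 'contact_force': array([0.84094779, 0.38625543, 0.55021563]), 'torque': array([-0.04176721, -0.00590046,  0.00212257]), 'finger_force': 0.0, 'opening': 0.08535140622652425}
-0.0187
```

View pics/top0.png

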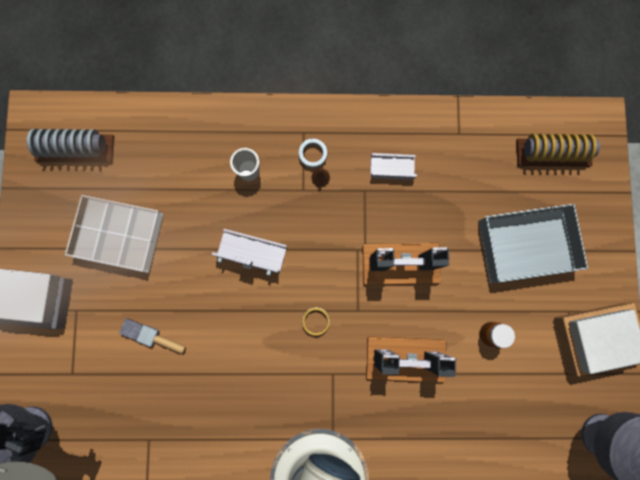

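View pics/side0.png

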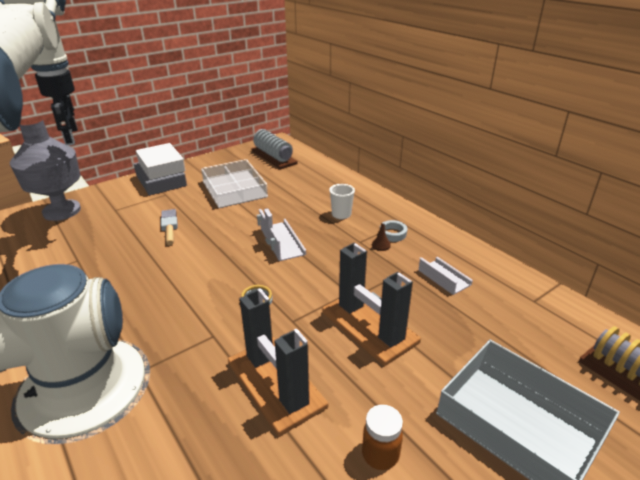

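Top view: the ledge is at (250,253), and the two stands are at (405,262) (the farther one) and (411,362). Next I'll take 3D measurements of the ledge and the far stand, with enlarged crops.

Run:
```python
from h import *
T=np.load("top0.npz");S=np.load("side0.npz")
a=T["img"][215:295,200:300]; b=T["img"][225:305,355:455]
cv2.imwrite("pics/c1.png",np.vstack([np.hstack([cv2.resize(i,(400,300),interpolation=3) for i in (a,b)]),np.hstack([cv2.resize(i,(400,300),interpolation=3) for i in (S["img"][200:275,240:340],S["img"][235:355,300:460])])])[...,::-1])
W=T["W"]; print("table z",np.nanmedian(W[...,2]))
for nm,(r0,r1,c0,c1) in dict(ledge=(220,290,205,300),stand=(230,300,355,460)).items():
    w=W[r0:r1,c0:c1].reshape(-1,3); im=T["img"][r0:r1,c0:c1].reshape(-1,3)
    k=w[:,2]>.008; print(nm,k.sum(),np.round(np.percentile(w[k],[0,50,100],axis=0),3), np.histogram(w[k,2],bins=np.arange(0.0,.2,.01)))
```

```text
table z -0.0009461352361649537
ledge 464 [[0.48  0.083 0.008]
 [0.515 0.172 0.05 ]
 [0.593 0.255 0.101]] (array([ 52, 140,   7,  13,  19, 118,  35,   4,   7,  68,   1,   0,   0,
         0,   0,   0,   0,   0,   0]), array([0.  , 0.01, 0.02, 0.03, 0.04, 0.05, 0.06, 0.07, 0.08, 0.09, 0.1 ,
       0.11, 0.12, 0.13, 0.14, 0.15, 0.16, 0.17, 0.18, 0.19]))
stand 3270 [[ 0.432 -0.297  0.008]
 [ 0.505 -0.203  0.017]
 [ 0.561 -0.106  0.167]] (array([  28, 1913,   76,   45,   30,   24,   47,  116,  236,   54,   67,
         49,   53,   76,   51,  298,  107,    0,    0]), array([0.  , 0.01, 0.02, 0.03, 0.04, 0.05, 0.06, 0.07, 0.08, 0.09, 0.1 ,
       0.11, 0.12, 0.13, 0.14, 0.15, 0.16, 0.17, 0.18, 0.19]))
```

View pics/c1.png

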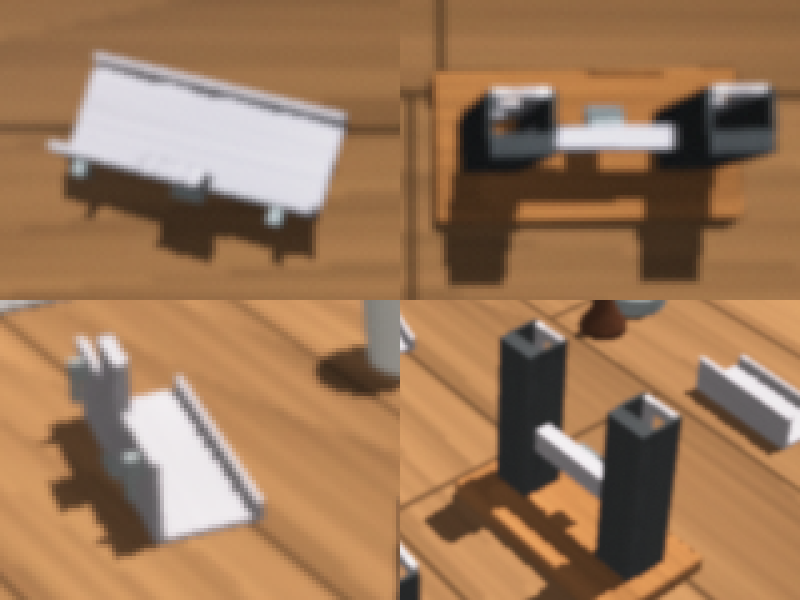

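The crop shows the ledge's back plate and claws facing the robot, with its floor to +x. The far stand's latch and strips face +x, so the ledge goes in along world −x with only a small yaw difference.

Run:
```python
from h import *
T=np.load("top0.npz");W=T["W"]
def pts(r0,r1,c0,c1,z0,z1):
    w=W[r0:r1,c0:c1].reshape(-1,3); return w[(w[:,2]>z0)&(w[:,2]<z1)]
def rep(n,p):
    (c,s,a)=cv2.minAreaRect(p[:,:2].astype(np.float32)); print(n,len(p),np.round(c,4),np.round(s,4),round(a,1),"z",np.round(np.median(p[:,2]),4),"mean",np.round(p.mean(0),4))
rep("tab",pts(215,295,200,300,.085,.11))
rep("platetop",pts(215,295,200,300,.048,.072))
rep("ledge all",pts(215,295,200,300,.009,.11))
f=pts(228,300,355,458,.011,.022); rep("foot",f)
for lo,hi in((355,400),(415,460)): rep("post",pts(230,290,lo,hi,.15,.18))
rep("bar",pts(230,290,390,430,.075,.1))
s=arm.read_state(); Rt=R.from_quat(s["tool_rot"],scalar_first=True).as_matrix(); print(Rt.round(3)); m=arm.camera_model("wrist"); print(m)
```

```text
tab 72 [0.5091 0.1768] [0.0356 0.0101] 76.3 z 0.094 mean [0.509  0.1764 0.094 ]
platetop 158 [0.5052 0.179 ] [0.1598 0.0187] 75.4 z 0.0577 mean [0.5073 0.1769 0.0575]
ledge all 429 [0.5354 0.1706] [0.1607 0.0816] 75.3 z 0.0541 mean [0.5249 0.1719 0.0461]
foot 1904 [ 0.5108 -0.2018] [0.0994 0.1907] 0.2 z 0.0154 mean [ 0.5051 -0.1973  0.0155]
post 203 [ 0.5119 -0.1416] [0.0403 0.0389] 0.6 z 0.1586 mean [ 0.5088 -0.1408  0.1582]
post 202 [ 0.5138 -0.262 ] [0.0401 0.0397] 3.7 z 0.1586 mean [ 0.5105 -0.2611  0.1582]
bar 269 [ 0.5159 -0.2153] [0.084  0.0372] 83.4 z 0.083 mean [ 0.5116 -0.2117  0.0834]
[[-0.95   0.312 -0.001]
 [ 0.312  0.95  -0.002]
 [ 0.    -0.002 -1.   ]]
{'camera_matrix': array([[371.64829954,   0.        , 321.76471537],
       [  0.        , 371.64829954, 239.67392111],
       [  0.        ,   0.        ,   1.        ]]), 'T_tool_cam': array([[-2.90236539e-04, -9.63018566e-01, -2.69434887e-01,
         6.80474382e-02],
       [ 9.99999142e-01, -6.23580682e-04,  1.15160842e-03,
        -5.13871082e-04],
       [-1.27703468e-03, -2.69434321e-01,  9.63017921e-01,
        -1.43132529e-01],
       [ 0.00000000e+00,  0.00000000e+00,  0.00000000e+00,
         1.00000000e+00]])}
```

Emit:
{"method": "move_arm", "body": {"deltas": [[[-0.71,-0.45,0],0.48],[[-0.71,-0.45,0],0.48],[[-0.71,-0.45,0],0.48],[[-0.71,-0.45,0],0.48],[[-0.71,-0.45,0],0.48],[[-0.71,-0.45,0],0.48],[[-0.71,-0.45,0],0.48],[[-0.71,-0.45,0],0.48]], "grip": -0.1}}

```text
t: 0.77
ee_pos: [0.3486, 0.3738, 0.231]
tool_rot: [-0.0, 0.512, 0.859, -0.0]
contact_force: [0.0, 0.3, 0.2]
opening: 0.0382
finger_force: 0.0
```

```bash
cat >> h.py <<'E'
def tool():
    s=arm.read_state(); return s,np.array(s["ee_pos"]),R.from_quat(s["tool_rot"],scalar_first=True).as_matrix()
def plan(target,yawx,yaw_only=False):
    "target TCP, desired tool-x angle in deg -> normalised move"
    s,p,Rt=tool(); d=Rt.T@(np.array(target)-p)/.3
    a=np.degrees(np.arctan2(Rt[1,0],Rt[0,0])); r=-(yawx-a+180)%360-180 if False else -(((yawx-a)+180)%360-180)
    print("t",round(s["t"],2),"pos",p.round(4),"toolx deg",round(a,2),"tilt",Rt[:,2].round(4),"-> d",d.round(4),"roll",round(r/90,4),"F",np.round(s["contact_force"],2),"open",round(s["opening"],4),"ff",round(s["finger_force"],1))
def wcloud():
    s,p,Rt=tool(); img,d=arm.capture("wrist"); m=arm.camera_model("wrist"); K=m["camera_matrix"]; T=np.array(m["T_tool_cam"])
    v,u=np.mgrid[:480,:640]; x=(u-K[0,2])/K[0,0]; y=(v-K[1,2])/K[1,1]; r=np.hypot(x,y)+1e-9; k=np.tan(r)/r*d
    P=np.stack([x*k,y*k,d],-1); W=(P@T[:3,:3].T+T[:3,3])@Rt.T+p; W[d==0]=np.nan
    return img,d,W
E
python3 -c "
from h import *
plan([.5091,.1768,.2],75.4)"
```

```text
t 0.77 pos [0.3486 0.3738 0.231 ] toolx deg 118.43 tilt [-3.e-04 -3.e-04 -1.e+00] -> d [-0.8322  0.158   0.1034] roll 0.4781 F [0.01 0.3  0.16] open 0.0382 ff 0.0
```

Emit:
{"method": "move_arm", "body": {"deltas": [[[-0.832,0.158,0.1],0.478],[[-0.832,0.158,0.1],0.478],[[-0.832,0.158,0.1],0.478],[[-0.832,0.158,0.1],0.478],[[-0.832,0.158,0.1],0.478],[[-0.832,0.158,0.1],0.478],[[-0.832,0.158,0.1],0.478],[[-0.832,0.158,0.1],0.478],[[-0.832,0.158,0.1],0.478]]}}

```text
t: 1.52
ee_pos: [0.508, 0.1805, 0.2008]
tool_rot: [-0.001, 0.789, 0.614, -0.0]
contact_force: [0.0, -0.1, 0.2]
opening: 0.0384
finger_force: 0.0
```

Run:
```python
from h import *
img,d,W=wcloud(); cv2.imwrite("pics/w1.png",img[...,::-1])
xy=W[...,:2]-np.array([.5091,.1768]); near=np.hypot(xy[...,0],xy[...,1])<.12
def rep(n,z0,z1,w=.12):
    k=(np.hypot(xy[...,0],xy[...,1])<w)&(W[...,2]>z0)&(W[...,2]<z1); p=W[k]
    if len(p)<5: print(n,len(p));return
    (c,s,a)=cv2.minAreaRect(p[:,:2].astype(np.float32)); print(n,len(p),np.round(c,4),np.round(s,4),round(a,1),"z",np.round(np.median(p[:,2]),4))
rep("tab",.088,.11,.05);rep("plate",.052,.066);rep("lip",.012,.02);rep("floor",.002,.008);rep("all",.009,.11)
plan([.5091,.1768,.0775-.0187],75.4)
```

```text
tab 701 [0.5102 0.1781] [0.0359 0.0092] 75.7 z 0.0953
plate 1205 [0.5054 0.1788] [0.1597 0.0183] 75.2 z 0.0602
lip 920 [0.5375 0.1719] [0.1571 0.0794] 75.2 z 0.0142
floor 10724 [0.5128 0.1784] [0.2296 0.2377] 33.2 z 0.0044
all 3141 [0.536  0.1709] [0.1599 0.0819] 75.2 z 0.0598
t 1.57 pos [0.5078 0.181  0.2013] toolx deg 75.84 tilt [-7.e-04  8.e-04 -1.e+00] -> d [-0.0128  0.0081  0.4748] roll 0.0049 F [-1.24 -0.16  0.03] open 0.0384 ff 0.0
```

View pics/w1.png

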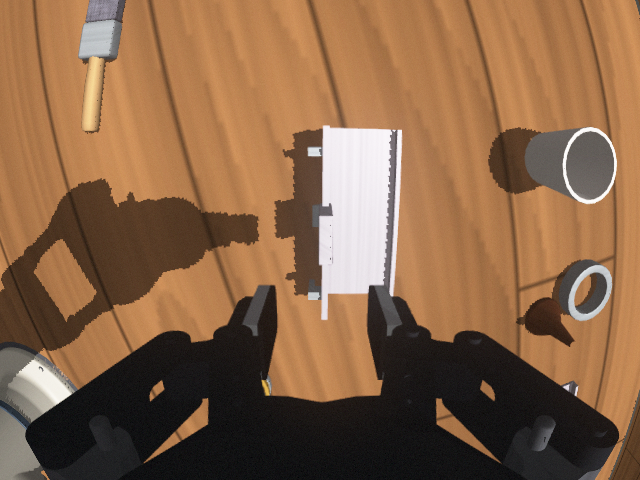

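Emit:
{"method": "move_arm", "body": {"deltas": [[[0,0,0.13],0.007],[[0,0,0.267],0.007],[[0,0,0.267],0.007],[[0,0,0.267],0.007],[[0,0,0.267],0.007]]}}

```text
t: 1.98
ee_pos: [0.5089, 0.1807, 0.124]
tool_rot: [0.0, 0.793, 0.61, 0.001]
contact_force: [0.9, -0.5, 0.2]
opening: 0.0385
finger_force: 0.0
```

```bash
python3 -c "
from h import *
plan([.5102,.1780,.059],75.2)"
```

```text
t 1.98 pos [0.5089 0.1807 0.124 ] toolx deg 75.14 tilt [ 0.0028  0.0011 -1.    ] -> d [-0.0079  0.0058  0.2166] roll -0.0007 F [ 0.86 -0.46  0.2 ] open 0.0385 ff 0.0
```

Emit:
{"method": "move_arm", "body": {"deltas": [[[-0.008,0.006,0.08],0],[[-0.008,0.006,0.15],0],[[-0.008,0.006,0.2],0],[[-0.008,0.006,0.217],0],[[-0.008,0.006,0.217],0],[[-0.008,0.006,0.217],0]]}}

```text
t: 2.48
ee_pos: [0.5111, 0.1771, 0.0591]
tool_rot: [0.001, 0.793, 0.609, 0.002]
contact_force: [1.3, 0.2, -0.2]
opening: 0.0385
finger_force: 0.0
```

```bash
python3 -c "
from h import *
plan([.5102,.1780,.059],75.2)"
```

```text
t 2.48 pos [0.5111 0.1771 0.0591] toolx deg 75.03 tilt [ 0.0039  0.0011 -1.    ] -> d [ 0.0021 -0.0037  0.0002] roll -0.0019 F [ 1.27  0.24 -0.17] open 0.0385 ff 0.0
```

Emit:
{"method": "move_arm", "body": {"deltas": [[[0.002,-0.004,0],0],[[0.002,-0.004,0],0],[[0.002,-0.004,0],0],[[0.002,-0.004,0],0],[[0.002,-0.004,0],0],[[0.002,-0.004,0],0],[[0.002,-0.004,0],0],[[0.002,-0.004,0],0]], "grip": -1, "grip_force": 70}}

```text
t: 3.15
ee_pos: [0.5097, 0.1777, 0.0581]
tool_rot: [0.001, 0.793, 0.609, 0.002]
contact_force: [-0.7, 0.7, 5.8]
opening: 0.0089
finger_force: 69.1
```

```bash
python3 -c "
from h import *
plan([.5102,.1780,.059],75.2); print(arm.read_state())"
```

```text
t 3.15 pos [0.5097 0.1777 0.0581] toolx deg 75.0 tilt [ 0.0032  0.0011 -1.    ] -> d [ 0.0014  0.0015 -0.003 ] roll -0.0022 F [-0.66  0.7   5.79] open 0.0089 ff 69.1
{'t': 3.15, 'joint_positions': array([ 2.72307694e-01, -3.76370420e-02,  1.66936507e+00,  2.38908030e-04,
        1.50652408e+00,  5.34068449e-01]), 'joint_velocities': array([ 0.00021664,  0.00080744, -0.00012894, -0.00117595,  0.00135974,
        0.00090464]), 'effort': array([-3.28014437e-01, -3.59740984e+01, -3.75641441e+01, -1.88521268e-01,
       -9.20108263e-02,  1.47876644e-02]), 'ee_pos': array([0.50966561, 0.17770622, 0.05810856]), 'tool_rot': array([5.12347382e-04, 7.93345018e-01, 6.08769971e-01, 1.59421553e-03]), 'contact_force': array([-0.66052585,  0.70061289,  5.78750238]), 'torque': array([0.10571626, 0.07587967, 0.03765584]), 'finger_force': 69.12569403648376, 'opening': 0.008880695454789271}
```

Emit:
{"method": "move_arm", "body": {"deltas": [[[0,0,-0.03],0],[[0,0,-0.1],0],[[0,0,-0.2],0],[[0,0,-0.32],0],[[0,0,-0.44],0],[[0,0,-0.55],0],[[0,0,-0.6],0],[[0,0,-0.6],0]]}}

```text
t: 3.82
ee_pos: [0.5098, 0.1776, 0.2417]
tool_rot: [0.002, 0.793, 0.609, 0.004]
contact_force: [0.3, 0.0, -1.5]
opening: 0.009
finger_force: 68.4
```

```bash
python3 -c "
from h import *
plan([.600,.1,.235],82)
plan([.620,-.2,.235],90.4)"
```

```text
t 3.82 pos [0.5098 0.1776 0.2417] toolx deg 75.0 tilt [ 0.0077  0.0021 -1.    ] -> d [-0.1721  0.3571  0.024 ] roll -0.0778 F [ 0.31  0.01 -1.55] open 0.009 ff 68.4
t 3.82 pos [0.5098 0.1776 0.2417] toolx deg 75.0 tilt [ 0.0077  0.0021 -1.    ] -> d [-1.1207  0.6804  0.0224] roll -0.1712 F [ 0.31  0.01 -1.55] open 0.009 ff 68.4
```

Emit:
{"method": "move_arm", "body": {"deltas": [[[-0.09,0.18,0],-0.04],[[-0.17,0.36,0],-0.08],[[-0.29,0.4,0],-0.1],[[-0.42,0.44,0],-0.13],[[-0.55,0.49,0],-0.15],[[-0.68,0.53,0],-0.17],[[-0.81,0.58,0],-0.17],[[-0.91,0.62,0],-0.17],[[-1,0.65,0],-0.17],[[-1,0.65,0],-0.17],[[-1,0.65,0],-0.17]]}}

```text
t: 4.73
ee_pos: [0.6183, -0.1655, 0.2327]
tool_rot: [-0.002, 0.707, 0.707, -0.001]
contact_force: [-0.4, 0.3, -2.2]
opening: 0.0089
finger_force: 70.0
```

Run:
```python
from h import *
plan([.620,-.202,.235],90.4)
img,d,W=wcloud(); cv2.imwrite("pics/w2.png",img[...,::-1]); np.savez("w2.npz",img=img,W=W)
```

```text
t 4.73 pos [ 0.6183 -0.1655  0.2327] toolx deg 90.04 tilt [-0.0049  0.0014 -1.    ] -> d [-0.1216  0.0055 -0.0078] roll -0.004 F [-0.38  0.32 -2.16] open 0.0089 ff 70.0
```

View pics/w2.png

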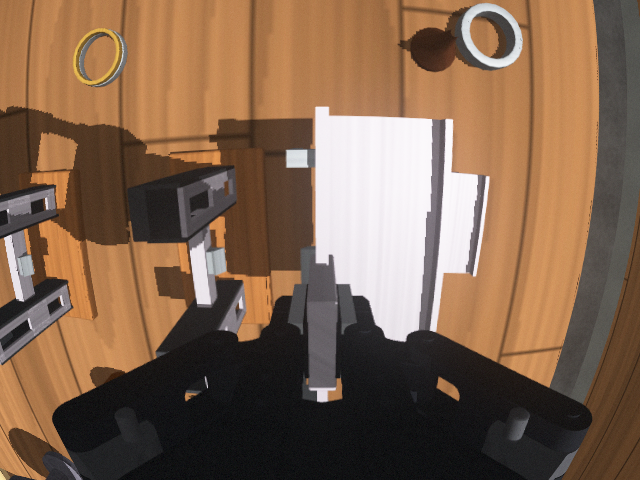

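The wrist view shows the +y claw at (297,158) and the far stand's slotted front face at (215,195). I'll measure both from this one frame.

```bash
cat > m.py <<'E'
from h import *
import sys
def rect(n,p):
    (c,s,a)=cv2.minAreaRect(p[:,:2].astype(np.float32)); print(n,len(p),np.round(c,4),np.round(s,4),round(a,2),"z",np.round(np.median(p[:,2]),4),"x5/95",np.percentile(p[:,0],[2,98]).round(4),"y",np.percentile(p[:,1],[2,98]).round(4))
def ana(W,img):
    X,Y,Z=W[...,0],W[...,1],W[...,2]
    for lo,hi in((-.165,-.115),(-.29,-.235)):
        k=(X>.515)&(X<.55)&(Y>lo)&(Y<hi)&(Z>.025)&(Z<.17); p=W[k]
        if len(p)<50: continue
        # front face: histogram of x for z .03..0.155
        q=p[p[:,2]<.15]; h,e=np.histogram(q[:,0],bins=np.arange(.515,.551,.001)); print("xhist",dict(zip((e[:-1]*1e3).round().astype(int).tolist(),h.tolist())))
        rect("posttop",W[(X>.47)&(X<.56)&(Y>lo-.03)&(Y<hi+.03)&(Z>.157)&(Z<.17)])
    p0=tool()[1]
    zu=p0[2]+.0187-.0775   # underside
    near=(np.abs(X-p0[0])<.09)&(np.abs(Y-p0[1])<.11)
    k=near&(X<p0[0]+.02)&(Z>zu+.054)&(Z<zu+.066)&(Y>p0[1]+.025); rect("plate+claw",W[k]); 
    k2=k&(Z>zu+.0575); q=W[k2]; rect("platetop",q)
    c=W[near&(X<p0[0]-.006)&(X>p0[0]-.02)&(Y>p0[1]+.045)&(Y<p0[1]+.075)&(Z>zu+.05)&(Z<zu+.06)]; rect("claw",c)
    f=W[near&(X>p0[0]+.015)&(X<p0[0]+.06)&(Z>zu-.01)&(Z<zu+.012)]; A=np.c_[f[:,:2]-p0[:2],np.ones(len(f))]; s=np.linalg.lstsq(A,f[:,2],rcond=None)[0]; print("floor slope x,y",s.round(4),"expected",zu+.004)
    l=W[near&(X>p0[0]+.05)&(Z>zu+.011)&(Z<zu+.02)]; rect("lip",l)
    print("tcp",p0.round(4))
if __name__=="__main__":
    z=np.load(sys.argv[1]); ana(z["W"],z["img"])
E
python3 m.py w2.npz
```

```text
xhist {515: 22, 516: 29, 517: 23, 518: 21, 519: 20, 520: 23, 521: 17, 522: 18, 523: 16, 524: 12, 525: 21, 526: 14, 527: 15, 528: 49, 529: 61, 530: 133, 531: 524, 532: 1045, 533: 49, 534: 0, 535: 0, 536: 0, 537: 0, 538: 0, 539: 0, 540: 0, 541: 0, 542: 0, 543: 0, 544: 0, 545: 0, 546: 0, 547: 0, 548: 0, 549: 0, 550: 0}
posttop 1795 [ 0.5125 -0.141 ] [0.0409 0.0382] 1.09 z 0.1601 x5/95 [0.4931 0.5322] y [-0.1592 -0.1224]
xhist {515: 58, 516: 57, 517: 81, 518: 86, 519: 75, 520: 64, 521: 62, 522: 68, 523: 65, 524: 58, 525: 64, 526: 51, 527: 57, 528: 53, 529: 49, 530: 58, 531: 68, 532: 79, 533: 166, 534: 393, 535: 93, 536: 0, 537: 0, 538: 0, 539: 0, 540: 0, 541: 0, 542: 0, 543: 0, 544: 0, 545: 0, 546: 0, 547: 0, 548: 0, 549: 0, 550: 0}
posttop 157 [ 0.5147 -0.2583] [0.0231 0.0459] 30.32 z 0.1596 x5/95 [0.4953 0.5314] y [-0.2793 -0.2422]
plate+claw 2317 [ 0.6126 -0.1122] [0.0164 0.053 ] 0.16 z 0.2348 x5/95 [0.6055 0.6208] y [-0.1373 -0.0869]
platetop 1801 [ 0.6165 -0.1122] [0.0085 0.053 ] 0.16 z 0.235 x5/95 [0.6161 0.6208] y [-0.1376 -0.0866]
claw 387 [ 0.6085 -0.1054] [0.0071 0.0082] 89.84 z 0.2301 x5/95 [0.6047 0.6125] y [-0.1089 -0.1019]
floor slope x,y [-0.0055  0.0012  0.179 ] expected 0.17862072881512991
lip 1835 [ 0.6836 -0.1457] [0.0052 0.1206] 0.07 z 0.1885 x5/95 [0.6812 0.6857] y [-0.2026 -0.0875]
tcp [ 0.6186 -0.1637  0.2334]
```

Run:
```python
from h import *
z=np.load("w2.npz");W=z["W"];X,Y,Z=W[...,0],W[...,1],W[...,2]
k=(X>.5305)&(X<.5365)&(Y>-.30)&(Y<-.10)&(Z>.03)&(Z<.158); p=W[k]
c=np.polyfit(p[:,1],p[:,0],1)
for _ in range(5):
    r=p[:,0]-np.polyval(c,p[:,1]); g=abs(r)<.0012; c=np.polyfit(p[g,1],p[g,0],1)
p=p[g]
print("yaw",np.degrees(-c[0]),"x at -.2015",np.polyval(c,-.2015),len(p),"tilt dx/dz",np.polyfit(p[:,2],p[:,0]-np.polyval(c,p[:,1]),1)[0])
for lo,hi in((-.2,-.1),(-.3,-.2)):
    q=p[(p[:,1]>lo)&(p[:,1]<hi)]; print("y",np.percentile(q[:,1],[1,99]).round(4),"z",np.percentile(q[:,2],[1,99]).round(4))
    for zl in (.115,.13,.145): 
        b=q[abs(q[:,2]-zl)<.006]; print(zl,dict(zip((np.arange(lo,hi,.002)[:-1]*1e3).round().astype(int).tolist(),np.histogram(b[:,1],bins=np.arange(lo,hi,.002))[0].tolist())) if len(b) else 0)
    b=q[abs(q[:,1]-np.median(q[:,1]))<.006]; print("zh",np.histogram(b[:,2],bins=np.arange(.03,.165,.003))[0].tolist())
plan([.620,-.202,.235],90.9)
```

```text
yaw 1.1246805764679777 x at -.2015 0.5333174558047676 2517 tilt dx/dz 0.00014906778631416763
y [-0.1595 -0.1219] z [0.0313 0.1578]
0.115 {-200: 0, -198: 0, -196: 0, -194: 0, -192: 0, -190: 0, -188: 0, -186: 0, -184: 0, -182: 0, -180: 0, -178: 0, -176: 0, -174: 0, -172: 0, -170: 0, -168: 0, -166: 0, -164: 0, -162: 0, -160: 12, -158: 8, -156: 13, -154: 13, -152: 12, -150: 15, -148: 1, -146: 0, -144: 0, -142: 0, -140: 0, -138: 0, -136: 0, -134: 9, -132: 15, -130: 12, -128: 15, -126: 15, -124: 14, -122: 4, -120: 0, -118: 0, -116: 0, -114: 0, -112: 0, -110: 0, -108: 0, -106: 0, -104: 0}
0.13 {-200: 0, -198: 0, -196: 0, -194: 0, -192: 0, -190: 0, -188: 0, -186: 0, -184: 0, -182: 0, -180: 0, -178: 0, -176: 0, -174: 0, -172: 0, -170: 0, -168: 0, -166: 0, -164: 0, -162: 1, -160: 14, -158: 10, -156: 15, -154: 16, -152: 18, -150: 18, -148: 0, -146: 0, -144: 0, -142: 0, -140: 0, -138: 0, -136: 0, -134: 9, -132: 15, -130: 13, -128: 14, -126: 18, -124: 18, -122: 3, -120: 0, -118: 0, -116: 0, -114: 0, -112: 0, -110: 0, -108: 0, -106: 0, -104: 0}
0.145 {-200: 0, -198: 0, -196: 0, -194: 0, -192: 0, -
[... 1118 characters left out ...]
86: 0, -284: 0, -282: 0, -280: 0, -278: 0, -276: 0, -274: 0, -272: 0, -270: 0, -268: 0, -266: 0, -264: 0, -262: 0, -260: 0, -258: 0, -256: 0, -254: 0, -252: 0, -250: 0, -248: 0, -246: 0, -244: 0, -242: 1, -240: 0, -238: 0, -236: 0, -234: 0, -232: 0, -230: 0, -228: 0, -226: 0, -224: 0, -222: 0, -220: 0, -218: 0, -216: 0, -214: 0, -212: 0, -210: 0, -208: 0, -206: 0, -204: 0}
0.145 0
zh [10, 5, 3, 6, 4, 6, 5, 6, 7, 6, 7, 8, 10, 12, 9, 10, 11, 13, 12, 12, 14, 14, 11, 10, 8, 6, 7, 3, 2, 0, 0, 0, 0, 0, 0, 0, 0, 0, 0, 0, 0, 0, 0, 0]
t 4.78 pos [ 0.6186 -0.1637  0.2334] toolx deg 90.18 tilt [-0.004   0.0017 -1.    ] -> d [-0.1277  0.0043 -0.0055] roll -0.008 F [-0.1   0.42 -1.76] open 0.0092 ff 70.0
```

Emit:
{"method": "move_arm", "body": {"deltas": [[[-0.06,0.0,0.03],-0.009],[[-0.11,0.0,0.13],-0.009],[[-0.115,0.0,0.23],-0.009],[[-0.115,0.0,0.29],-0.009],[[-0.115,0.0,0.29],-0.009],[[-0.115,0.0,0.29],-0.009],[[-0.115,0.0,0.29],-0.009]]}}

```text
t: 5.37
ee_pos: [0.6202, -0.1964, 0.1507]
tool_rot: [0.001, 0.7, 0.714, 0.0]
contact_force: [-0.4, -0.4, -0.7]
opening: 0.0091
finger_force: 70.0
```

Run:
```python
from h import *
from m import ana
plan([.6183,-.199,.1451],91.0)
img,d,W=wcloud(); cv2.imwrite("pics/w3.png",img[...,::-1]); np.savez("w3.npz",img=img,W=W); ana(W,img)
```

```text
t 5.37 pos [ 0.6202 -0.1964  0.1507] toolx deg 91.2 tilt [ 1.8e-03 -5.0e-04 -1.0e+00] -> d [-0.0086 -0.0064  0.0188] roll 0.0022 F [-0.45 -0.41 -0.72] open 0.0091 ff 70.0
xhist {515: 7, 516: 9, 517: 7, 518: 3, 519: 4, 520: 1, 521: 3, 522: 1, 523: 0, 524: 0, 525: 0, 526: 0, 527: 4, 528: 50, 529: 87, 530: 344, 531: 1369, 532: 2548, 533: 130, 534: 0, 535: 0, 536: 0, 537: 0, 538: 0, 539: 0, 540: 0, 541: 0, 542: 0, 543: 0, 544: 0, 545: 0, 546: 0, 547: 0, 548: 0, 549: 0, 550: 0}
posttop 3550 [ 0.5126 -0.1416] [0.0415 0.0383] 1.35 z 0.1601 x5/95 [0.4934 0.5326] y [-0.1597 -0.1228]
xhist {515: 113, 516: 123, 517: 155, 518: 216, 519: 127, 520: 120, 521: 126, 522: 125, 523: 132, 524: 122, 525: 129, 526: 119, 527: 116, 528: 109, 529: 113, 530: 108, 531: 140, 532: 174, 533: 328, 534: 698, 535: 97, 536: 0, 537: 0, 538: 0, 539: 0, 540: 0, 541: 0, 542: 0, 543: 0, 544: 0, 545: 0, 546: 0, 547: 0, 548: 0, 549: 0, 550: 0}
posttop 288 [ 0.503  -0.2439] [0.023  0.0084] 29.01 z 0.1599 x5/95 [0.495  0.5136] y [-0.2514 -0.2417]
plate+claw 3666 [ 0.576  -0.1452] [0.0912 0.0551] 1.35 z 0.1529 x5/95 [0.5309 0.6216] y [-0.1693 -0.1185]
platetop 2878 [ 0.576  -0.1452] [0.0912 0.0551] 1.35 z 0.1532 x5/95 [0.5309 0.6217] y [-0.1699 -0.1181]
claw 444 [ 0.6097 -0.1365] [0.0095 0.0071] 0.93 z 0.1479 x5/95 [0.6053 0.6144] y [-0.14   -0.1332]
floor slope x,y [ 0.0013 -0.0008  0.097 ] expected 0.09684676790801196
lip 1855 [ 0.6852 -0.1755] [0.005  0.1209] 1.28 z 0.1069 x5/95 [0.6821 0.6878] y [-0.2322 -0.1171]
tcp [ 0.6205 -0.1967  0.1516]
```

View pics/w3.png

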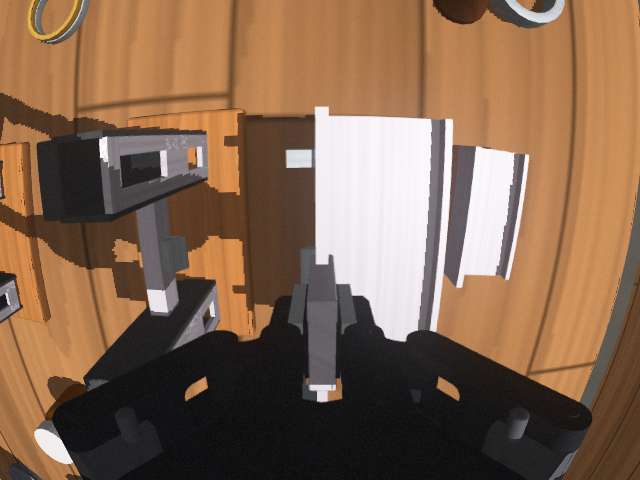

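Emit:
{"method": "move_arm", "body": {"deltas": [[[-0.007,0,0.019],0],[[-0.007,-0.05,0.019],0],[[-0.007,-0.1,0.019],0],[[-0.007,-0.15,0.019],0],[[-0.007,-0.15,0.019],0],[[-0.007,-0.15,0.019],0],[[-0.007,-0.15,0.019],0]]}}

```text
t: 6.0
ee_pos: [0.5753, -0.2005, 0.1444]
tool_rot: [0.001, 0.7, 0.714, 0.0]
contact_force: [0.8, 0.0, -2.1]
opening: 0.0097
finger_force: 70.2
```

Run:
```python
from h import *
a=np.radians(1.2); o=np.array([.5333,-.2005]); g=o+.0025*np.array([np.cos(a),np.sin(a)]); print(g)
plan([*g,.1451],91.2)
img,d,W=wcloud(); cv2.imwrite("pics/w4.png",img[...,::-1]); np.savez("w4.npz",img=img,W=W)
X,Y,Z=np.moveaxis(W,-1,0)
c=W[(X<.585)&(X>.54)&(Y>-.16)&(Y<-.115)&(Z>.125)&(Z<.158)]; print("claw",len(c),np.percentile(c,[1,50,99],axis=0).round(4))
k=(X>.529)&(X<.5365)&(Y>-.17)&(Y<-.11)&(Z>.108)&(Z<.143); q=W[k]; h,e=np.histogram(q[:,1],np.arange(-.17,-.11,.001)); print("slot gap",[(round(b,3),int(n)) for b,n in zip(e,h) if -.155<b<-.125])
```

```text
[ 0.53579945 -0.20044764]
t 6.0 pos [ 0.5753 -0.2005  0.1444] toolx deg 91.11 tilt [ 2.1e-03 -7.0e-04 -1.0e+00] -> d [ 0.0028 -0.1318 -0.0026] roll -0.001 F [ 0.83  0.05 -2.1 ] open 0.0097 ff 70.2
claw 1920 [[ 0.5607 -0.1593  0.1371]
 [ 0.5733 -0.1402  0.1463]
 [ 0.5768 -0.1212  0.148 ]]
slot gap [(np.float64(-0.154), 45), (np.float64(-0.153), 45), (np.float64(-0.152), 42), (np.float64(-0.151), 46), (np.float64(-0.15), 44), (np.float64(-0.149), 74), (np.float64(-0.148), 0), (np.float64(-0.147), 0), (np.float64(-0.146), 0), (np.float64(-0.145), 0), (np.float64(-0.144), 0), (np.float64(-0.143), 0), (np.float64(-0.142), 0), (np.float64(-0.141), 0), (np.float64(-0.14), 0), (np.float64(-0.139), 0), (np.float64(-0.138), 0), (np.float64(-0.137), 0), (np.float64(-0.136), 0), (np.float64(-0.135), 0), (np.float64(-0.134), 18), (np.float64(-0.133), 41), (np.float64(-0.132), 55), (np.float64(-0.131), 39), (np.float64(-0.13), 43), (np.float64(-0.129), 46), (np.float64(-0.128), 44), (np.float64(-0.127), 44), (np.float64(-0.126), 43)]
```

Emit:
{"method": "move_arm", "body": {"deltas": [[[0.002,-0.05,0],0],[[0.002,-0.08,0],0],[[0.002,-0.09,0],0],[[0.002,-0.097,0],0],[[0.002,-0.104,0],0],[[0.002,-0.11,0],0],[[0.002,-0.11,0],0],[[0.002,-0.11,0],0]]}}

```text
t: 6.72
ee_pos: [0.5417, -0.2005, 0.1434]
tool_rot: [0.0, 0.7, 0.714, 0.0]
contact_force: [-0.8, 1.2, -1.4]
opening: 0.009
finger_force: 70.1
```

Run:
```python
from h import *
plan([.5358,-.2004,.1451],91.2)
```

```text
t 6.72 pos [ 0.5417 -0.2005  0.1434] toolx deg 91.11 tilt [ 2.e-04 -0.e+00 -1.e+00] -> d [ 0.0006 -0.0197 -0.0058] roll -0.001 F [-0.75  1.2  -1.37] open 0.009 ff 70.1
```

Emit:
{"method": "move_arm", "body": {"deltas": [[[0,-0.005,-0.003],0],[[0,-0.01,-0.005],0],[[0,-0.013,-0.005],0],[[0,-0.016,-0.005],0],[[0,-0.016,-0.005],0],[[0,-0.016,-0.005],0]]}}

```text
t: 7.22
ee_pos: [0.5367, -0.2005, 0.1449]
tool_rot: [0.0, 0.7, 0.714, 0.0]
contact_force: [0.3, -0.5, -1.7]
opening: 0.009
finger_force: 70.1
```

Run:
```python
from h import *
plan([.5358,-.2004,.1451],91.2)
```

```text
t 7.22 pos [ 0.5367 -0.2005  0.1449] toolx deg 91.11 tilt [ 1.e-04 -0.e+00 -1.e+00] -> d [ 0.0005 -0.0031 -0.0007] roll -0.0011 F [ 0.25 -0.54 -1.67] open 0.009 ff 70.1
```

Emit:
{"method": "move_arm", "body": {"deltas": [[[0,-0.001,0],0],[[0,-0.002,0],0],[[0,-0.003,0],0],[[0,-0.003,0],0]]}}

```text
t: 7.55
ee_pos: [0.5359, -0.2005, 0.1449]
tool_rot: [0.0, 0.7, 0.714, 0.0]
contact_force: [0.2, 0.3, -1.9]
opening: 0.009
finger_force: 70.1
```

Emit:
{"method": "move_arm", "body": {"deltas": [[[0,-0.001,0],0],[[0,-0.002,0],0],[[0,-0.003,0],0],[[0,-0.003,0],0]]}}

```text
t: 7.88
ee_pos: [0.5358, -0.2006, 0.1449]
tool_rot: [0.001, 0.7, 0.714, 0.001]
contact_force: [6.1, -0.7, -4.4]
opening: 0.0089
finger_force: 69.7
```

Emit:
{"method": "move_arm", "body": {"deltas": [[[0,0.002,0],0],[[0,0.002,0.005],0],[[0,0.002,0.01],0],[[0,0.002,0.015],0],[[0,0.002,0.02],0],[[0,0.002,0.02],0],[[0,0.002,0.02],0]]}}

```text
t: 8.47
ee_pos: [0.5358, -0.2006, 0.1388]
tool_rot: [0.0, 0.7, 0.714, 0.0]
contact_force: [4.1, -0.9, -2.5]
opening: 0.009
finger_force: 70.2
```

Emit:
{"method": "move_arm", "body": {"deltas": [[[0,0,0.003],0],[[0,0,0.005],0],[[0,0,0.007],0],[[0,0,0.007],0],[[0,0,0.007],0]]}}

```text
t: 8.88
ee_pos: [0.5358, -0.2006, 0.137]
tool_rot: [0.0, 0.7, 0.714, 0.0]
contact_force: [5.0, 0.9, 0.3]
opening: 0.0091
finger_force: 70.5
```

Emit:
{"method": "move_arm", "body": {"deltas": [[[0,0.003,0.003],0],[[0,0.003,0.006],0],[[0,0.003,0.007],0],[[0,0.003,0.007],0]]}}

```text
t: 9.22
ee_pos: [0.5359, -0.2005, 0.1339]
tool_rot: [-0.001, 0.7, 0.714, -0.0]
contact_force: [1.5, -0.9, -1.7]
opening: 0.0093
finger_force: 70.3
```

Emit:
{"method": "move_arm", "body": {"deltas": [[[0,0,0.003],0],[[0,0,0.005],0],[[0,0,0.007],0],[[0,0,0.007],0],[[0,0,0.007],0]]}}

```text
t: 9.63
ee_pos: [0.5362, -0.2005, 0.1323]
tool_rot: [-0.0, 0.7, 0.714, -0.0]
contact_force: [-0.0, -0.5, -0.9]
opening: 0.0092
finger_force: 70.2
```

Emit:
{"method": "move_arm", "body": {"deltas": [[[0,0,0.002],0],[[0,0,0.004],0],[[0,0,0.006],0],[[0,0,0.006],0]]}}

```text
t: 9.97
ee_pos: [0.5364, -0.2005, 0.1305]
tool_rot: [-0.0, 0.7, 0.714, -0.0]
contact_force: [-0.8, -0.1, -1.8]
opening: 0.0091
finger_force: 70.2
```

Emit:
{"method": "move_arm", "body": {"deltas": [[[0,0,0.002],0],[[0,0,0.004],0],[[0,0,0.006],0],[[0,0,0.006],0]]}}

```text
t: 10.3
ee_pos: [0.5364, -0.2005, 0.1288]
tool_rot: [-0.0, 0.7, 0.714, -0.0]
contact_force: [0.3, -0.1, -2.0]
opening: 0.0092
finger_force: 70.2
```

Emit:
{"method": "move_arm", "body": {"deltas": [[[0,0,0.002],0],[[0,0,0.004],0],[[0,0,0.006],0],[[0,0,0.006],0]]}}

```text
t: 10.63
ee_pos: [0.5367, -0.2006, 0.1274]
tool_rot: [0.0, 0.7, 0.714, 0.0]
contact_force: [0.8, -0.3, -1.8]
opening: 0.0092
finger_force: 70.3
```

Emit:
{"method": "move_arm", "body": {"deltas": [[[0,0,0.002],0],[[0,0,0.004],0],[[0,0,0.004],0]]}}

```text
t: 10.88
ee_pos: [0.537, -0.2006, 0.1267]
tool_rot: [0.001, 0.7, 0.714, 0.0]
contact_force: [0.6, 0.5, 0.7]
opening: 0.0095
finger_force: 70.6
```

Emit:
{"method": "move_arm", "body": {"deltas": [[[0,0,0.002],0],[[0,0,0.004],0],[[0,0,0.004],0]]}}

```text
t: 11.13
ee_pos: [0.5373, -0.2007, 0.1258]
tool_rot: [0.001, 0.7, 0.714, 0.001]
contact_force: [3.1, 0.2, 3.7]
opening: 0.0094
finger_force: 71.2
```

Emit:
{"method": "move_arm", "body": {"deltas": [[[0,0,0.002],0],[[0,0,0.004],0],[[0,0,0.004],0]]}}

```text
t: 11.38
ee_pos: [0.5374, -0.2007, 0.1248]
tool_rot: [0.001, 0.7, 0.714, 0.001]
contact_force: [4.3, -1.0, 4.1]
opening: 0.0093
finger_force: 71.3
```

Emit:
{"method": "move_arm", "body": {"deltas": [[[0,0,0.002],0],[[0,0,0.004],0],[[0,0,0.006],0],[[0,0,0.006],0]]}}

```text
t: 11.72
ee_pos: [0.5377, -0.2008, 0.1234]
tool_rot: [0.002, 0.7, 0.714, 0.001]
contact_force: [5.8, -0.2, 6.0]
opening: 0.0096
finger_force: 71.5
```

Emit:
{"method": "move_arm", "body": {"deltas": [[[0,0,0.002],0],[[0,0,0.004],0],[[0,0,0.006],0],[[0,0,0.006],0]]}}

```text
t: 12.05
ee_pos: [0.538, -0.2008, 0.122]
tool_rot: [0.002, 0.7, 0.714, 0.001]
contact_force: [5.8, 0.4, 6.4]
opening: 0.0093
finger_force: 71.6
```

Emit:
{"method": "move_arm", "body": {"deltas": [[[0,0,0.002],0],[[0,0,0.004],0],[[0,0,0.006],0],[[0,0,0.006],0]]}}

```text
t: 12.38
ee_pos: [0.5381, -0.2009, 0.1207]
tool_rot: [0.003, 0.7, 0.714, 0.001]
contact_force: [4.2, 0.8, 8.6]
opening: 0.009
finger_force: 72.1
```

Emit:
{"method": "move_arm", "body": {"deltas": [[[0,0,0.002],0],[[0,0,0.004],0],[[0,0,0.006],0],[[0,0,0.006],0]]}}

```text
t: 12.72
ee_pos: [0.5382, -0.201, 0.1195]
tool_rot: [0.003, 0.7, 0.714, 0.001]
contact_force: [3.2, 0.6, 10.7]
opening: 0.0093
finger_force: 72.4
```

Emit:
{"method": "move_arm", "body": {"deltas": [[[0,0,0.002],0],[[0,0,0.004],0],[[0,0,0.004],0]]}}

```text
t: 12.97
ee_pos: [0.5382, -0.201, 0.1188]
tool_rot: [0.003, 0.7, 0.714, 0.001]
contact_force: [3.2, 0.9, 12.8]
opening: 0.0091
finger_force: 72.9
```

Emit:
{"method": "move_arm", "body": {"deltas": [[[0,0,0.002],0],[[0,0,0.004],0],[[0,0,0.004],0]]}}

```text
t: 13.22
ee_pos: [0.5382, -0.2011, 0.1182]
tool_rot: [0.003, 0.7, 0.714, 0.001]
contact_force: [1.3, 0.4, 15.4]
opening: 0.0088
finger_force: 73.0
```

Emit:
{"method": "move_arm", "body": {"deltas": [[[0,0,0.002],0],[[0,0,0.004],0],[[0,0,0.004],0]]}}

```text
t: 13.47
ee_pos: [0.5381, -0.2011, 0.1152]
tool_rot: [0.003, 0.7, 0.714, 0.001]
contact_force: [5.4, -0.4, 3.2]
opening: 0.009
finger_force: 70.9
```

Emit:
{"method": "move_arm", "body": {"deltas": [[[0,0,0.002],0],[[0,0,0.002],0],[[0,0,0.002],0]]}}

```text
t: 13.72
ee_pos: [0.5367, -0.2007, 0.1131]
tool_rot: [0.001, 0.7, 0.714, 0.0]
contact_force: [2.2, 0.2, 7.2]
opening: 0.0096
finger_force: 71.6
```

Emit:
{"method": "move_arm", "body": {"deltas": [[[0,0,0.002],0],[[0,0,0.002],0],[[0,0,0.002],0]]}}

```text
t: 13.97
ee_pos: [0.5368, -0.2008, 0.1131]
tool_rot: [0.001, 0.7, 0.714, 0.0]
contact_force: [1.1, 0.0, 8.3]
opening: 0.0094
finger_force: 72.2
```

Emit:
{"method": "move_arm", "body": {"deltas": [[[0,0,0.002],0],[[0,0,0.002],0],[[0,0,0.002],0]]}}

```text
t: 14.22
ee_pos: [0.5368, -0.2008, 0.1131]
tool_rot: [0.001, 0.7, 0.714, 0.0]
contact_force: [0.5, 0.9, 12.0]
opening: 0.0093
finger_force: 72.5
```

Emit:
{"method": "move_arm", "body": {"deltas": [[[0,0,-0.003],0],[[0,0,-0.005],0],[[0,0,-0.005],0],[[0,0,-0.005],0]]}}

```text
t: 14.55
ee_pos: [0.5367, -0.2008, 0.1132]
tool_rot: [0.001, 0.7, 0.714, 0.0]
contact_force: [2.1, -0.7, 5.7]
opening: 0.0093
finger_force: 71.3
```

Emit:
{"method": "move_arm", "body": {"deltas": [[[0,0,-0.002],0],[[0,0,-0.003],0],[[0,0,-0.003],0]]}}

```text
t: 14.8
ee_pos: [0.5364, -0.2006, 0.1132]
tool_rot: [-0.0, 0.7, 0.714, -0.0]
contact_force: [2.2, -0.6, 3.9]
opening: 0.0092
finger_force: 71.0
```

Emit:
{"method": "move_arm", "body": {"deltas": [[[0,0,-0.002],0],[[0,0,-0.004],0],[[0,0,-0.004],0]]}}

```text
t: 15.05
ee_pos: [0.5359, -0.2004, 0.1133]
tool_rot: [-0.001, 0.7, 0.714, -0.0]
contact_force: [1.3, -0.7, -2.0]
opening: 0.0091
finger_force: 70.1
```

Emit:
{"method": "move_arm", "body": {"deltas": [[[0,0,-0.002],0],[[0,0,-0.004],0],[[0,0,-0.004],0]]}}

```text
t: 15.3
ee_pos: [0.5359, -0.2002, 0.1148]
tool_rot: [-0.001, 0.7, 0.714, -0.0]
contact_force: [0.4, 0.3, -5.2]
opening: 0.009
finger_force: 69.7
```

Emit:
{"method": "move_arm", "body": {"deltas": [[[0,0,-0.003],0],[[0,0,-0.003],0],[[0,0,-0.003],0]]}}

```text
t: 15.55
ee_pos: [0.5358, -0.2002, 0.1149]
tool_rot: [-0.001, 0.7, 0.714, -0.0]
contact_force: [2.2, -0.1, -13.5]
opening: 0.0091
finger_force: 68.7
```

The latch holds: pulling up only raised the force, not the ledge. I'll set it back on its stop and release it.

Emit:
{"method": "move_arm", "body": {"deltas": [[[0,0,0.003],0],[[0,0,0.006],0],[[0,0,0.009],0],[[0,0,0.01],0],[[0,0,0.01],0],[[0,0,0.01],0]]}}

```text
t: 16.05
ee_pos: [0.5368, -0.2008, 0.1147]
tool_rot: [0.001, 0.7, 0.714, 0.0]
contact_force: [0.3, -0.5, -2.3]
opening: 0.0093
finger_force: 70.2
```

```bash
python3 -c "
from h import *
plan([.5358,-.2004,.113],91.2)"
```

```text
t 16.05 pos [ 0.5368 -0.2008  0.1147] toolx deg 91.11 tilt [ 1.3e-03 -8.0e-04 -1.0e+00] -> d [ 0.0014 -0.0032  0.0055] roll -0.001 F [ 0.29 -0.46 -2.26] open 0.0093 ff 70.2
```

Emit:
{"method": "move_arm", "body": {"deltas": [[[0,0,0.002],0],[[0,0,0.004],0],[[0,0,0.005],0],[[0,0,0.005],0]]}}

```text
t: 16.38
ee_pos: [0.5368, -0.2008, 0.1132]
tool_rot: [0.001, 0.7, 0.714, 0.0]
contact_force: [-1.2, -0.6, 3.4]
opening: 0.009
finger_force: 71.0
```

Emit:
{"method": "move_arm", "body": {"deltas": [[[0,0,0.002],0],[[0,0,0.003],0],[[0,0,0.003],0]]}}

```text
t: 16.63
ee_pos: [0.5368, -0.2008, 0.1131]
tool_rot: [0.001, 0.7, 0.714, 0.0]
contact_force: [-2.1, -0.3, 6.1]
opening: 0.0093
finger_force: 71.7
```

Emit:
{"method": "move_arm", "body": {"deltas": [[[0,0,-0.002],0],[[0,0,-0.002],0]]}}

```text
t: 16.8
ee_pos: [0.5368, -0.2008, 0.1131]
tool_rot: [0.001, 0.7, 0.714, 0.0]
contact_force: [-0.7, 0.1, 5.7]
opening: 0.0093
finger_force: 71.3
```

Emit:
{"method": "move_arm", "body": {"deltas": [[[0,0,0],0],[[0,0,0],0],[[0,0,0],0],[[0,0,0],0],[[0,0,0],0],[[0,0,0],0]], "grip": -0.4, "grip_force": 20}}

```text
t: 17.3
ee_pos: [0.5364, -0.2005, 0.1116]
tool_rot: [-0.0, 0.7, 0.714, -0.0]
contact_force: [-0.2, 0.1, 0.8]
opening: 0.0256
finger_force: 0.0
```

```bash
python3 -c "
from h import *
plan([.5368,-.2008,.26],91.2)"
```

```text
t 17.3 pos [ 0.5364 -0.2005  0.1116] toolx deg 91.11 tilt [-4.e-04  2.e-04 -1.e+00] -> d [-0.0009  0.0011 -0.4947] roll -0.001 F [-0.16  0.05  0.75] open 0.0256 ff 0.0
```

Emit:
{"method": "move_arm", "body": {"deltas": [[[0,0,-0.04],0],[[0,0,-0.1],0],[[0,0,-0.16],0],[[0,0,-0.26],0],[[0,0,-0.36],0],[[0,0,-0.46],0],[[0,0,-0.5],0],[[0,0,-0.5],0]]}}

```text
t: 17.97
ee_pos: [0.5375, -0.201, 0.2678]
tool_rot: [0.004, 0.7, 0.714, 0.002]
contact_force: [0.7, 0.0, -0.2]
opening: 0.0259
finger_force: 0.0
```

Emit:
{"method": "move_arm", "body": {"deltas": [[[0.12,0,0],0],[[0.24,0,0],0],[[0.36,0,0],0],[[0.48,0,0],0],[[0.6,0,0],0],[[0.6,0,0],0],[[0.6,0,0],0]]}}

```text
t: 18.55
ee_pos: [0.5326, -0.0189, 0.261]
tool_rot: [-0.0, 0.699, 0.715, -0.0]
contact_force: [-0.1, 0.5, -0.4]
opening: 0.0256
finger_force: 0.0
```

Run:
```python
from h import *
plan([.5368,-.2008,.26],91.2)
ic=[]
for n,b in(("top",(215,300,340,470)),("side",(215,340,310,480))):
    img,d,W=cloud(n); ic.append(cv2.resize(img[b[0]:b[1],b[2]:b[3]],(400,300),interpolation=3))
    if n=="top":
        X,Y,Z=np.moveaxis(W,-1,0)
        for nm,k in dict(tab=(abs(X-.537)<.02)&(abs(Y+.2)<.03)&(Z>.14)&(Z<.165),plate=(abs(X-.537)<.02)&(abs(Y+.2)<.09)&(Z>.105)&(Z<.125),lip=(X>.59)&(X<.62)&(abs(Y+.2)<.08)&(Z>.04)).items():
            p=W[k]; print(nm,len(p),np.median(p,axis=0).round(4) if len(p) else "")
cv2.imwrite("pics/end.png",np.hstack(ic)[...,::-1])
```

```text
t 18.55 pos [ 0.5326 -0.0189  0.261 ] toolx deg 91.31 tilt [-0.0013  0.     -1.    ] -> d [-6.066e-01  1.000e-04  3.400e-03] roll 0.0013 F [-0.14  0.52 -0.41] open 0.0256 ff 0.0
tab 86 [ 0.5371 -0.2003  0.1481]
plate 162 [ 0.5333 -0.2311  0.1134]
lip 274 [ 0.5977 -0.2262  0.0578]
```

View pics/end.png

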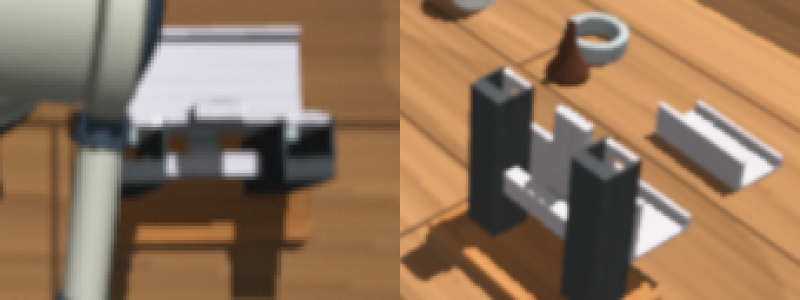

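The final views show the ledge hanging level on the far stand, resting on its stop, with the gripper well clear.

```bash
python3 -c "
from plant import arm
print(arm.sign_off())"
```

```text
the job is handed in; nothing more can be done
None
```

The ledge is hooked into the top slots of the far stand, pressed down to its stop and released, and I've handed the job in; a gentle upward pull confirmed the latch holds, no wrist force reading went above about 16 N, and I touched nothing else.

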